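# Seat the bat on the wheel's pins

### The job

The square wooden bat lies crooked and off-centre on top of the two locating pins of the blue bench wheel. With the fingertips, nudge it sideways, without picking it up, until both its holes drop over the pins and it lies flat and fully down on the wheel head. Leave the jar, the beaker, the bowl and the scraper where they are, and finish clear of everything.

Things in the scene. Friction and masses are not known exactly. Their poses are not given: they have to be found in the camera images.
- wheel: Bench pottery wheel, fixed, brake on: it neither turns nor moves. Its blue round head is flat, 260 mm across, 18 mm thick, top 52 mm above the table; dark rings are only drawn on it. Two pins stand on the head on the wheel's y axis, under the bat at the start; white lines 5 mm wide, drawn on the head from the pins to the rim, show their line. Origin: centre of the underside, on the table; z up.
- head_centre (a point): Centre of the head's top face, midway between the pins, 52 mm above the table; axes as the wheel's. Seated, the bat's origin lies here, its underside on the head, its y axis along the wheel's (either way round fits).
- pin_a (a point): Tip of the brass pin at x = 0, y = +45 mm of the wheel. Pins are 10 mm across, round-ended, 10 mm high above the head.
- pin_b (a point): Tip of the like pin at x = 0, y = -45 mm of the wheel.
- bat: Loose square plywood plate, 140 x 140 x 12 mm, about 0.25 kg. Origin: centre of its underside, z up through the plate. At the start it rests on the pin tips, tilted about 5 degrees low edge or corner down, its centre 20 to 55 mm off the head's centre towards the wheel's +x side (its low side) and up to 30 mm either way in y, turned up to 0.3 rad. A few newtons on an edge slide it.
- hole_a (a point): Centre of the hole at x = 0, y = +45 mm of the bat, at the underside. The two holes are round, 14 mm across, go right through, and drop over a pin when within about 2 mm of it. A thin dark line on the bat's top runs through both holes to the edges.
- hole_b (a point): Centre of the like hole at x = 0, y = -45 mm of the bat, at the underside.
- jar: Bystander: closed red glaze jar, 60 mm across, 85 mm high, loose on the table. Origin: centre of its underside.
- beaker: Bystander: open terracotta beaker, 68 mm across, 75 mm high, loose on the table. Origin: centre of its underside.
- bowl: Bystander: small steel bowl, 100 mm across, 45 mm high, loose on the table. Origin: centre of its underside.
- scraper: Bystander: flat scraper with a handle, 200 mm long, lying on the table along its x axis. Origin: near its middle, on its underside.
Not all that is in view belongs to the job. There is more than one size of the bat; the job needs the middle-sized.

How it is judged:
By the outcome, as a careful person would: the job done as asked, in the order asked, and still so for the second after the job is handed in, with the robot touching nothing.
It also fails if it takes over 48 s, if anything falls off the work surface, if the arm or the gripper's body presses on something with over 40 N, if the wrist force passes 120 N, or if a joint passes its speed limit or range.

### The arm

A 6-joint arm with a two-finger parallel gripper is mounted at the origin on the work surface. World frame = base frame: x ahead of the robot, y to its left, z up, the work surface at z = 0. Lengths are in m, angles in rad, forces in N, time in s.
With the tool pointing down it reaches from about 0.35 to 0.775 m from the base axis. Payload 5.5 kg.
Tool frame: the origin (TCP) lies at the very end of the fingers, on their centre line; the grasp point (between the pads) lies 19 mm behind it; x points along the fingers, y is the direction in which the jaws open and shut, and the axes are right-handed (so a half turn about x gives the same grasp; the last joint's range is limited). The gripper opens to 85 mm and grips with 20 to 120 N. Pads are 22 mm wide; open, the fingers measure 114 mm over their backs; the gripper's body (76 mm by 85 mm) begins 54 mm behind the grasp point. The pads swing forward as they close: fully open they stand 13 mm farther back than shut.
Start: joints at [-1.323, 0.313, 0.046, 1.304, 0, 1.431], TCP at [0.217, -0.532, 0.231] pointing down, gripper open.
Joint ranges: [-2.76, 2.76], [-0.86, 1.69], [-1.03, 1.26], [-2.2, 2.34], [-1.47, 1.5], [-3.14, 3.14]. Speed limits (rad/s): [2.57, 2.57, 3.14, 3.14, 3.14, 3.14].

### API

Orientations are given as a unit quaternion [w, x, y, z].
In Python, from workcell import env gives the robot as it stands.
- The arm moves only by the tool servo_tool, never from a script. Its argument "increments" is a list of rows, each an object with "offset": the shift along the tool's x, y, z in cm, a list of three; "yaw": the turn about the tool's x in degrees. In form: [{"offset": [x, y, z], "yaw": yaw}, ...]. A call has exactly 8 rows; each row is the pose to reach, as a shift and turn from the pose commanded when the call began, along the tool's axes at that moment; what a row does not reach only later rows make up. A row lasts 1/10 s, in which the tool goes at most 50 mm and 8.59 degrees, less where a joint would pass 70% of its speed; a pose out of reach is approached as far as the arm can. A call with a gripper value outside its range is refused whole. "claw" is the opening, from 0 (shut) to 1 (fully open), set as the call begins (left out, the last holds). The fingers move at their own pace and stop on an object; "force" is the grip in N (left out, the last holds). Time passes only in rows, so rows that repeat a pose let the fingers close, or fill a call up. It gives the time, the measured TCP pose, the force and the opening at its end, in the units of the state.
- env.get_state(): the state, without advancing time (a new reading comes with each control period).
- env.read_camera(name): name is "scene" or "top"; returns (picture, depth): 420x560x3 uint8, red, green, blue; 420x560 float32, m along the optical axis (not along the pixel's ray), 0 where there is no reading.
- env.camera_model(name): a dict with "vertical_fov" (degrees; the focal length in pixels is half the picture's height over the tangent of half this angle, whatever the lens; pixels are square), "cx", "cy" (the principal point, pixels), "D" ([k1, k2, p1, p2, k3] as OpenCV has them; the pictures are not rectified), "world_from_camera" (4x4, takes a point from camera to world coordinates). Camera axes: x right, y up, looking along -z (the intrinsics and any distortion apply to the point x, -y, -z); pixel columns grow to the right and rows downward; lengths in m; the calibration is good to about 2 mm. A picture is of the moment at which its call begins. camera_model takes no time and is no camera call.
- env.hand_in(): hands the job in, once; it reports no verdict.
The state is a dict: "clock": time; "joint_pos": joint angles; "qvel": joint speeds; "tau": joint torques, N m; "tcp_pos": TCP position; "orientation": TCP orientation; "wrist_force": force on the tool from outside, world axes, zero at the start; "ft_torque": the same for the moment, N m; "finger_gap": finger opening in m.
Only numpy, scipy, OpenCV 4.12 (cv2) and the standard library are available. Lean on these libraries where they do the work, as an engineer would, in place of code of your own. Each camera call takes 0.05 s, during which the arm holds its last target.

## Working session

There is one attempt and no reset: what is moved stays moved. The work goes in short steps, Python scripts to look and compute and a tool call to move; the robot and the scene stay as the last step left them, time stands still between calls to the robot, and variables do not carry over. Pictures are saved under pics/ and viewed, and the job is handed in when it is done.

Besides the shell and the picture viewer there is one more tool, called after "Request:" as name([rows], argument=value, ...), one row to a line, values as JSON. servo_tool: Moves the arm, as the interface text tells. Its arguments: {"type":"object","properties":{"increments":{"type":"array","items":{"type":"object","properties":{"offset":{"type":"array","items":{"type":"number"}},"yaw":{"type":"number"}}}},"claw":{"type":"number"},"force":{"type":"number"}},"required":["increments"]}

```bash
mkdir -p pics; ls; cat > h.py <<'E'
import numpy as np,cv2
from workcell import env
def K(n):
    m=env.camera_model(n); f=210/np.tan(np.radians(m['vertical_fov'])/2)
    return np.array([[f,0,m['cx']],[0,f,m['cy']],[0,0,1]]),np.array(m['D'],float),np.array(m['world_from_camera'])
def ray(n,uv):
    k,D,T=K(n); p=cv2.undistortPoints(np.array(uv,float).reshape(-1,1,2),k,D).reshape(-1,2)
    d=np.c_[p[:,0],-p[:,1],-np.ones(len(p))]
    return T[:3,3],d@T[:3,:3].T
def onz(n,uv,z):
    o,d=ray(n,uv); return o+d*((np.asarray(z)-o[2])/d[:,2])[:,None]
def withdepth(n,uv,dep):
    o,d=ray(n,uv); return o+d*np.array([dep[int(round(v)),int(round(u))] for u,v in uv])[:,None]
def proj(n,P):
    k,D,T=K(n); P=np.atleast_2d(P); c=(P-T[:3,3])@T[:3,:3]; c=c*[1,-1,-1]
    return cv2.projectPoints(c,np.zeros(3),np.zeros(3),k,D)[0].reshape(-1,2)
E
python3 - <<'E'
from h import *
for n in("scene","top"):
    a,d=env.read_camera(n); cv2.imwrite(f"pics/{n}0.png",a[:,:,::-1]); np.save(f"{n}0.npy",d); print(n,K(n)[2].round(3).tolist(),K(n)[0].round(1).tolist(),K(n)[1])
s=env.get_state();print(s)
E
```

```text
pics
scene [[-0.271, -0.708, 0.652, 1.409], [0.963, -0.206, 0.175, 0.216], [0.01, 0.675, 0.738, 1.018], [0.0, 0.0, 0.0, 1.0]] [[540.4, 0.0, 276.5], [0.0, 540.4, 212.8], [0.0, 0.0, 1.0]] [-0.07148262  0.          0.          0.          0.        ]
top [[0.023, 0.993, -0.115, 0.453], [-0.999, 0.026, 0.023, 0.004], [0.026, 0.114, 0.993, 1.058], [0.0, 0.0, 0.0, 1.0]] [[406.9, 0.0, 282.5], [0.0, 406.9, 212.5], [0.0, 0.0, 1.0]] [-0.00277665  0.          0.          0.          0.        ]
{'clock': 0.1, 'joint_pos': array([-1.32257562e+00,  3.13955124e-01,  4.51196371e-02,  1.30358793e+00,
       -1.28265063e-05,  1.43118158e+00]), 'qvel': array([ 2.22985963e-03, -3.18506585e-03,  3.47895365e-03, -7.48080413e-06,
        1.03961278e-03, -1.78544937e-04]), 'tau': array([ 1.49399359e-03, -4.81725168e+01,  2.99244958e+01,  1.26886839e-02,
       -2.42394763e-04, -6.87911594e-06]), 'tcp_pos': array([ 0.21732786, -0.53187509,  0.23049212]), 'orientation': array([-0.13568856, -0.69381736, -0.1368369 ,  0.69388886]), 'wrist_force': array([ 0.55465491,  0.51332006, -0.46554119]), 'ft_torque': array([ 1.28017436e-02,  8.44337378e-02, -1.37388707e-05]), 'finger_gap': 0.08561653952133441}
```

View pics/scene0.png

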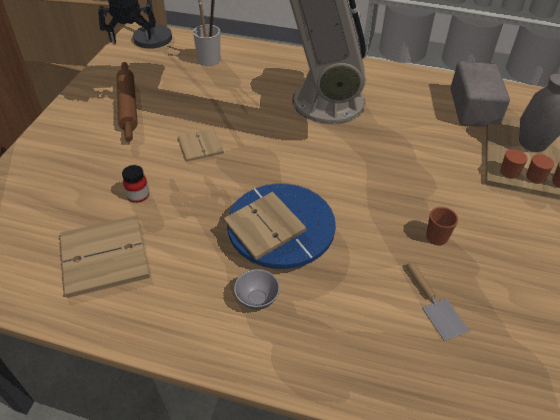

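View pics/top0.png

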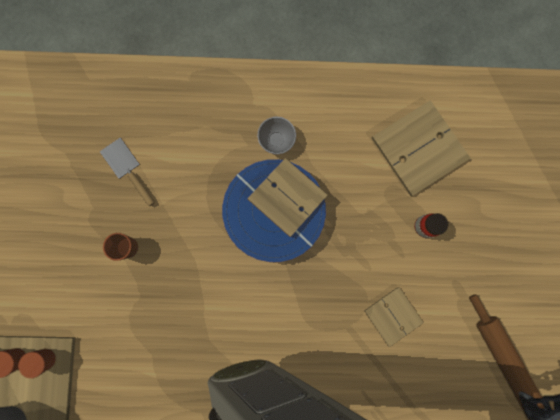

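```bash
python3 - <<'E'
import cv2
a=cv2.imread("pics/top0.png")[60:300,180:460];cv2.imwrite("pics/topc.png",cv2.resize(a,None,fx=2.5,fy=2.5,interpolation=cv2.INTER_CUBIC))
E
```

```text
(no output)
```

View pics/topc.png

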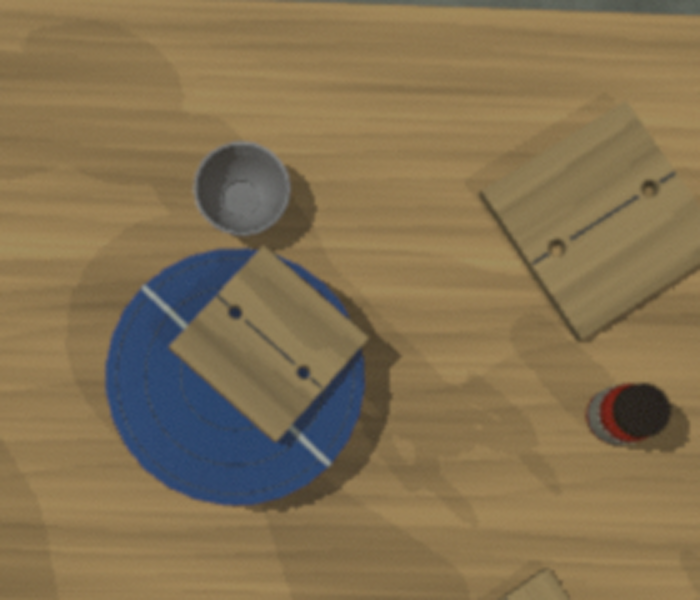

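```bash
python3 - <<'E'
import cv2
a=cv2.imread("pics/scene0.png")[170:310,200:350];cv2.imwrite("pics/scc.png",cv2.resize(a,None,fx=4,fy=4,interpolation=cv2.INTER_CUBIC))
E
```

```text
(no output)
```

View pics/scc.png

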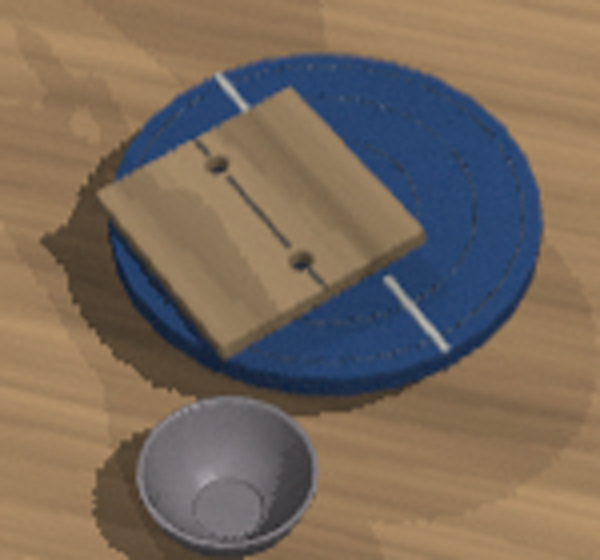

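The crop of the top view shows the bat's corners at about (264,246), (368,340), (279,441) and (170,347), with holes at (235,312) and (303,372). The white line's outer ends are at (143,287) and (329,465). In the scene crop the holes are at (217,164) and (302,260), and the line ends at (218,74) and (447,350).

```bash
cat > m.py <<'E'
from h import *
def rim(n,img):
    hsv=cv2.cvtColor(img,cv2.COLOR_RGB2HSV)
    m=cv2.inRange(hsv,(100,120,40),(125,255,255))
    return m
E
python3 - <<'E'
from m import *
from scipy.optimize import least_squares
a=cv2.imread("pics/top0.png")[:,:,::-1].copy()
m=rim("top",a); 
# circle fit on hull pts at z=.052
c=max(cv2.findContours(m,0,cv2.CHAIN_APPROX_NONE)[0],key=cv2.contourArea)[:,0]
P=onz("top",c,.052)[:,:2]
r=least_squares(lambda p:np.hypot(*(P-p[:2]).T)-.13,[*P.mean(0)],loss='cauchy',f_scale=.002).x
print("centre top",r, np.median(np.abs(np.hypot(*(P-r).T)-.13)))
t=lambda L:[(180+u/2.5,60+v/2.5) for u,v in L]
s=lambda L:[(200+u/4,170+v/4) for u,v in L]
for n,f,Ln,H,C in(("top",t,[(143,287),(329,465)],[(235,312),(303,372)],[(264,246),(368,340),(279,441),(170,347)]),
  ("scene",s,[(447,350),(218,74)],[(302,260),(217,164)],[(222,355),(98,188),(290,88),(425,237)])):
    L=onz(n,f(Ln),.052); print(n,"line",L[:,:2].round(4).tolist(),"mid",L[:,:2].mean(0),"ang",np.degrees(np.arctan2(*(L[0]-L[1])[1::-1])))
    d=np.load(n+"0.npy")
    hh=onz(n,f(H),.072); print("holes z72",hh[:,:2].round(4).tolist(),"mid",hh.mean(0).round(4),"ang",np.degrees(np.arctan2(*(hh[0]-hh[1])[1::-1])),np.linalg.norm(hh[0]-hh[1]))
    C=np.array(f(C)); cc=C.mean(0)
    q=cc+(C-cc)*.8; print("inner corners depth",withdepth(n,q,d).round(4).tolist())
    # plane
    mask=np.zeros(d.shape,np.uint8); cv2.fillConvexPoly(mask,(cc+(C-cc)*.85).astype(int),1)
    v,u=np.nonzero(mask&(d>0)); W=withdepth(n,list(zip(u,v)),d)
    A=np.c_[W[:,0]-cc[0]*0,W[:,1],np.ones(len(W))]; pl=np.linalg.lstsq(A,W[:,2],rcond=None)[0]
    print("plane",pl, "tilt",np.degrees(np.arctan(np.hypot(*pl[:2]))),"dir uphill",np.degrees(np.arctan2(pl[1],pl[0])))
    o,dd=ray(n,C); tt=(pl[0]*o[0]+pl[1]*o[1]+pl[2]-o[2])/(dd[:,2]-dd[:,:2]@pl[:2]); X=o+dd*tt[:,None]; print("corners",X.round(4).tolist(),"centre",X.mean(0).round(4))
    o,dd=ray(n,f(H)); tt=(pl[0]*o[0]+pl[1]*o[1]+pl[2]-o[2])/(dd[:,2]-dd[:,:2]@pl[:2]); X=o+dd*tt[:,None]; print("holes",X.round(4).tolist(),"mid",X.mean(0).round(4),"ang",np.degrees(np.arctan2(*(X[0]-X[1])[1::-1])))
    hs=d*0
a=cv2.imread("pics/scene0.png")[:,:,::-1].copy()
m=rim("scene",a);c=max(cv2.findContours(m,0,cv2.CHAIN_APPROX_NONE)[0],key=cv2.contourArea)[:,0]
P=onz("scene",c,.052)[:,:2]
r=least_squares(lambda p:np.hypot(*(P-p[:2]).T)-.13,[*P.mean(0)],loss='cauchy',f_scale=.002).x
print("centre scene",r)
E
```

```text
centre top [0.4605198  0.10114751] 0.03334475751450758
top line [[0.6618, 0.0963], [0.4882, -0.0934]] mid [0.57497505 0.00143515] ang 47.54812020676662
holes z72 [[0.6352, 0.0034], [0.5776, -0.0646]] mid [ 0.6064 -0.0306  0.072 ] ang 49.717812086985674 0.08914700481972868
inner corners depth [[0.685, -0.0256, 0.0622], [0.6115, -0.11, 0.0611], [0.5283, -0.0403, 0.074], [0.5999, 0.0464, 0.0726]]
plane [-0.06468539  0.05830732  0.10961318] tilt 4.977094478008044 dir uphill 137.96854633254236
corners [[0.7048, -0.0239, 0.0626], [0.6125, -0.1293, 0.0625], [0.5094, -0.0424, 0.0742], [0.5983, 0.0658, 0.0747]] centre [ 0.6063 -0.0325  0.0685]
holes [[0.6358, 0.0034, 0.0687], [0.578, -0.0649, 0.0684]] mid [ 0.6069 -0.0307  0.0686] ang 49.739598243923375
scene line [[0.6648, 0.0997], [0.4909, -0.0895]] mid [0.57786333 0.00506705] ang 47.42406181403346
holes z72 [[0.64, 0.0075], [0.5824, -0.0613]] mid [ 0.6112 -0.0269  0.072 ] ang 50.04410222156582 0.08977752907183856
inner corners depth [[0.6912, -0.0204, 0.0624], [0.6116, -0.1063, 0.0627], [0.531, -0.0348, 0.0716], [0.6071, 0.0521, 0.0734]]
plane [-0.05969598  0.05909859  0.10794656] tilt 4.801659241368949 dir uphill 135.28812776231302
corners [[0.7125, -0.0181, 0.0643], [0.6135, -0.1257, 0.0639], [0.5122, -0.0363, 0.0752], [0.6069, 0.0716, 0.076]] centre [ 0.6113 -0.0271  0.0699]
holes [[0.6386, 0.0071, 0.0702], [0.5803, -0.062, 0.0696]] mid [ 0.6094 -0.0274  0.0699] ang 49.85938982886399
centre scene [0.58410604 0.00524149]
```

```bash
cat >> h.py <<'E'
from scipy.spatial.transform import Rotation as Ro
WC=np.array([.5765,.003]); WA=np.radians(47.5)
WY=np.array([np.cos(WA),np.sin(WA)]); WX=np.array([WY[1],-WY[0]])
def axes():
    s=env.get_state(); q=s['orientation']; return s,Ro.from_quat([q[1],q[2],q[3],q[0]]).as_matrix()
def plan(target,yaw_world=None):
    s,R=axes(); print("clock",s['clock'],"tcp",s['tcp_pos'].round(4),"F",s['wrist_force'].round(1),"gap",s['finger_gap'])
    print("tool axes x,y,z",R.T.round(3).tolist()); print("offset cm",(R.T@(np.array(target)-s['tcp_pos'])*100).round(2))
    if yaw_world is not None:
        a=np.arctan2(R[1,1],R[0,1]); d=np.degrees(yaw_world-a); d=(d+90)%180-90; print("world turn",d,"=> yaw about tool x",-d)
E
python3 - <<'E'
from h import *
print(onz("top",[(277,136)],.045),onz("top",[(436,224)],.085),onz("scene",[(257,290)],.045))
p=WC+WX*.16; print(p); plan([*p,.231],WA)
E
```

```text
[[ 0.76718627 -0.00103784  0.045     ]] [[ 0.54755606 -0.39166257  0.085     ]] [[0.77865874 0.00541031 0.045     ]]
[ 0.69446437 -0.10509443]
clock 0.1 tcp [ 0.2173 -0.5319  0.2305] F [ 0.6  0.5 -0.5] gap 0.08561653952133441
tool axes x,y,z [[-0.0, 0.002, -1.0], [0.378, -0.926, -0.002], [-0.926, -0.378, -0.0]]
offset cm [ -0.   -21.46 -60.31]
world turn -64.72134491668666 => yaw about tool x 64.72134491668666
```

Request:
servo_tool([
  {"offset": [0,-1.5,-4.2],"yaw": 8.1},
  {"offset": [0,-3,-8.4],"yaw": 16.2},
  {"offset": [0,-4.5,-12.6],"yaw": 24.3},
  {"offset": [0,-6,-16.8],"yaw": 32.4},
  {"offset": [0,-7.5,-21],"yaw": 40.5},
  {"offset": [0,-9,-25.2],"yaw": 48.6},
  {"offset": [0,-10.5,-29.4],"yaw": 56.7},
  {"offset": [0,-12,-33.6],"yaw": 64.7},
], claw=1)

```text
clock: 0.9
tcp_pos: [0.4752, -0.3024, 0.231]
orientation: [-0.252, 0.663, -0.244, -0.661]
wrist_force: [0.8, -1.0, 0.5]
finger_gap: 0.0855
```

```bash
python3 - <<'E'
from h import *
p=WC+WX*.16; plan([*p,.231],WA)
E
```

```text
clock 0.9 tcp [ 0.4752 -0.3024  0.231 ] F [ 0.8 -1.   0.5] gap 0.08552859900907044
tool axes x,y,z [[0.007, 0.009, -1.0], [-0.656, -0.754, -0.012], [-0.754, 0.656, 0.001]]
offset cm [  0.34 -29.27  -3.6 ]
world turn -1.4804858351398025 => yaw about tool x 1.4804858351398025
```

Request:
servo_tool([
  {"offset": [0,-4.5,-0.5],"yaw": 0},
  {"offset": [0,-9,-1],"yaw": 0},
  {"offset": [0,-13.5,-1.5],"yaw": 0},
  {"offset": [0,-18,-2],"yaw": 0},
  {"offset": [0,-22.5,-2.5],"yaw": 0},
  {"offset": [0,-26.5,-3],"yaw": 0},
  {"offset": [0,-29,-3.5],"yaw": 0},
  {"offset": [0,-29,-3.5],"yaw": 0},
])

```text
clock: 1.7
tcp_pos: [0.5442, -0.2847, 0.2339]
orientation: [-0.238, 0.676, -0.204, -0.666]
wrist_force: [-0.0, -0.0, -1.1]
finger_gap: 0.0851
```

```bash
python3 - <<'E'
from h import *
p=WC+WX*.16; plan([*p,.042],WA)
E
```

```text
clock 1.7 tcp [ 0.5442 -0.2847  0.2339] F [-0.  -0.  -1.1] gap 0.0850706488945442
tool axes x,y,z [[0.028, 0.041, -0.999], [-0.594, -0.803, -0.05], [-0.804, 0.594, 0.002]]
offset cm [ 20.33 -22.38  -1.44]
world turn -6.039924531961788 => yaw about tool x 6.039924531961788
```

```bash
python3 - <<'E'
from h import *
s=env.get_state();print(s['joint_pos'].round(3),s['qvel'].round(3))
E
```

```text
[-0.637  0.388  0.159  1.343  0.05   3.141] [ 0.013  0.079  0.124  0.044  0.004 -0.001]
```

Request:
servo_tool([
  {"offset": [0,0,0],"yaw": -8},
  {"offset": [0,0,0],"yaw": -16},
  {"offset": [0,0,0],"yaw": -24},
  {"offset": [0,0,0],"yaw": -32},
  {"offset": [0,0,0],"yaw": -40},
  {"offset": [0,0,0],"yaw": -48},
  {"offset": [0,0,0],"yaw": -56},
  {"offset": [0,0,0],"yaw": -64},
])

```text
clock: 2.5
tcp_pos: [0.5441, -0.2843, 0.234]
orientation: [0.159, 0.699, 0.182, -0.673]
wrist_force: [-0.3, 0.1, -0.5]
finger_gap: 0.086
```

```bash
python3 - <<'E'
from h import *
p=WC+WX*.16; plan([*p,.231],WA);print(env.get_state()['joint_pos'].round(3))
E
```

```text
clock 2.5 tcp [ 0.5441 -0.2843  0.234 ] F [-0.3  0.1 -0.5] gap 0.0860177030159283
tool axes x,y,z [[0.028, 0.041, -0.999], [0.468, -0.883, -0.023], [-0.883, -0.467, -0.044]]
offset cm [  1.46  -8.79 -21.64]
world turn -70.417748131623 => yaw about tool x 70.417748131623
[-0.637  0.387  0.158  1.343  0.05   2.018]
```

Request:
servo_tool([
  {"offset": [0.2,-1.2,-3],"yaw": -8},
  {"offset": [0.4,-2.4,-6],"yaw": -16},
  {"offset": [0.6,-3.6,-9],"yaw": -24},
  {"offset": [0.8,-4.8,-12],"yaw": -32},
  {"offset": [1,-6,-15],"yaw": -40},
  {"offset": [1.2,-7.2,-18],"yaw": -48},
  {"offset": [1.4,-8.8,-21.6],"yaw": -56},
  {"offset": [1.4,-8.8,-21.6],"yaw": -64},
])

```text
clock: 3.3
tcp_pos: [0.6973, -0.1018, 0.2307]
orientation: [0.506, 0.508, 0.512, -0.472]
wrist_force: [0.7, -0.6, 0.3]
finger_gap: 0.0853
```

```bash
python3 - <<'E'
from h import *
p=WC+WX*.16; plan([*p,.231],WA);print(env.get_state()['joint_pos'].round(3))
E
```

```text
clock 3.3 tcp [ 0.6973 -0.1018  0.2307] F [ 0.7 -0.6  0.3] gap 0.0852930470339245
tool axes x,y,z [[0.029, 0.043, -0.999], [0.999, 0.037, 0.03], [0.039, -0.998, -0.042]]
offset cm [-0.05 -0.29  0.32]
world turn 45.362856006278776 => yaw about tool x -45.362856006278776
[-0.28   0.566  0.431  1.42   0.049  1.254]
```

Request:
servo_tool([
  {"offset": [2,0,0],"yaw": -8},
  {"offset": [4,0,0],"yaw": -16},
  {"offset": [6,0,0],"yaw": -24},
  {"offset": [8,0,0],"yaw": -32},
  {"offset": [10,0,0],"yaw": -40},
  {"offset": [12,-0.4,0],"yaw": -45.4},
  {"offset": [12,-0.4,0],"yaw": -45.4},
  {"offset": [12,-0.4,0],"yaw": -45.4},
])

```text
clock: 4.1
tcp_pos: [0.6943, -0.101, 0.1116]
orientation: [0.661, 0.277, 0.654, -0.243]
wrist_force: [-0.1, -0.3, 0.9]
finger_gap: 0.0853
```

```bash
python3 - <<'E'
from h import *
p=WC+WX*.15; plan([*p,.0445],WA)
a,d=env.read_camera("scene"); cv2.imwrite("pics/s1.png",cv2.resize(a[140:340,150:400,::-1],None,fx=3,fy=3)); np.save("s1.npy",d)
E
```

```text
clock 4.1 tcp [ 0.6943 -0.101   0.1116] F [-0.1 -0.3  0.9] gap 0.08528874351796091
tool axes x,y,z [[0.028, 0.041, -0.999], [0.683, 0.728, 0.049], [0.729, -0.684, -0.008]]
offset cm [ 6.69 -0.63 -0.65]
world turn 0.6781825705223667 => yaw about tool x -0.6781825705223667
```

View pics/s1.png

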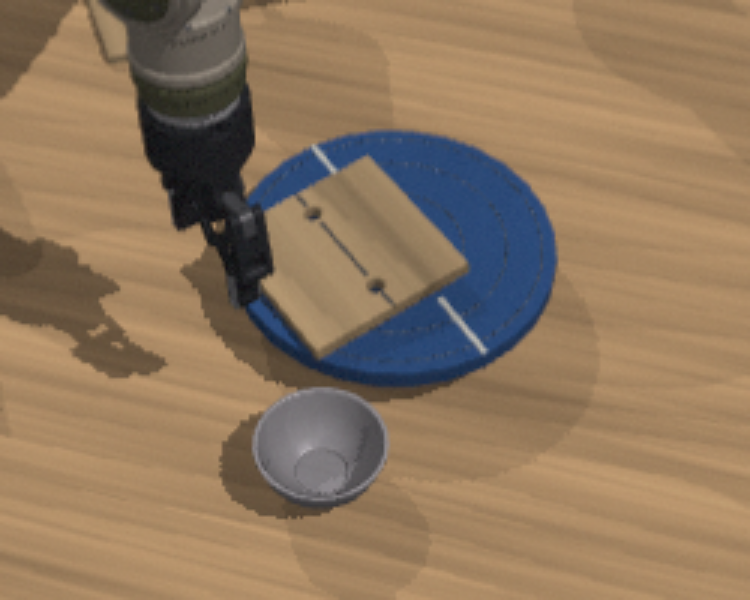

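Request:
servo_tool([
  {"offset": [1.5,-0.2,-0.2],"yaw": -0.7},
  {"offset": [3,-0.4,-0.4],"yaw": -0.7},
  {"offset": [4,-0.6,-0.6],"yaw": -0.7},
  {"offset": [5,-0.6,-0.6],"yaw": -0.7},
  {"offset": [6,-0.6,-0.6],"yaw": -0.7},
  {"offset": [6.7,-0.6,-0.6],"yaw": -0.7},
  {"offset": [6.7,-0.6,-0.6],"yaw": -0.7},
  {"offset": [6.7,-0.6,-0.6],"yaw": -0.7},
])

```text
clock: 4.95
tcp_pos: [0.688, -0.0983, 0.0444]
orientation: [0.663, 0.272, 0.655, -0.238]
wrist_force: [0.1, -0.7, 0.6]
finger_gap: 0.0858
```

```bash
python3 - <<'E'
from h import *
p=WC+WX*.081; plan([*p,.0445],WA)
a,d=env.read_camera("scene"); cv2.imwrite("pics/s2.png",cv2.resize(a[170:310,200:350,::-1],None,fx=4,fy=4)); np.save("s2.npy",d)
a,d=env.read_camera("top"); cv2.imwrite("pics/t2.png",cv2.resize(a[130:280,200:360,::-1],None,fx=4,fy=4)); np.save("t2.npy",d)
E
```

```text
clock 4.95 tcp [ 0.688  -0.0983  0.0444] F [ 0.1 -0.7  0.6] gap 0.08577624023764605
tool axes x,y,z [[0.028, 0.041, -0.999], [0.672, 0.738, 0.05], [0.74, -0.673, -0.007]]
offset cm [ 0.04 -0.04 -6.97]
world turn -0.1766231416359716 => yaw about tool x 0.1766231416359716
```

View pics/s2.png

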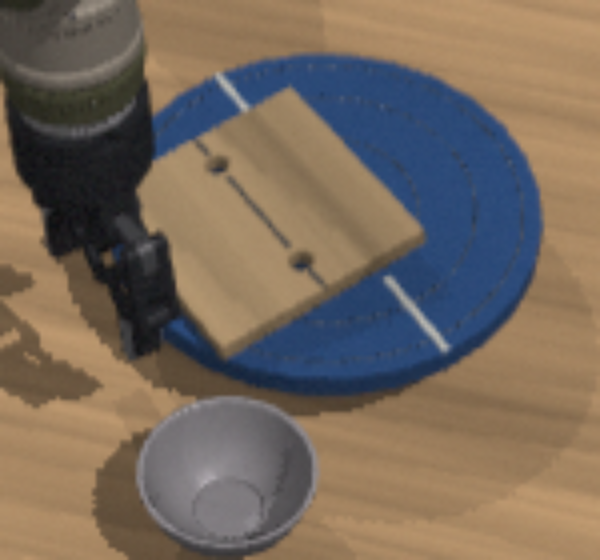

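View pics/t2.png

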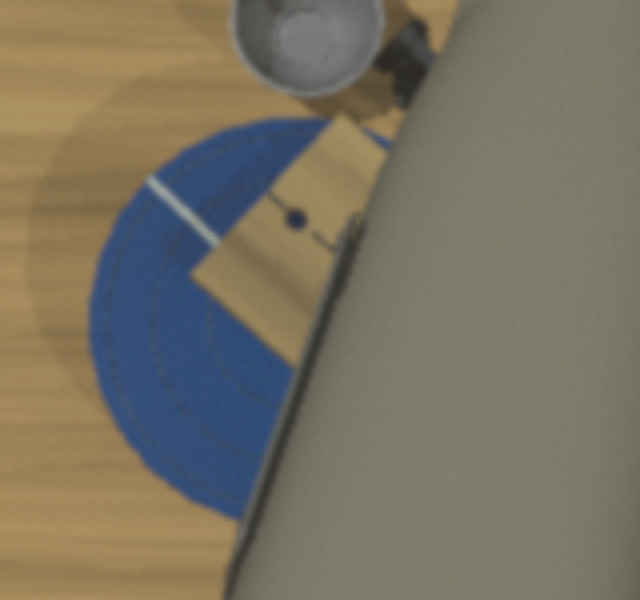

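Request:
servo_tool([
  {"offset": [0,0,-1],"yaw": 0},
  {"offset": [0,0,-1.8],"yaw": 0},
  {"offset": [0,0,-2.4],"yaw": 0},
  {"offset": [0,0,-3],"yaw": 0},
  {"offset": [0,0,-3.5],"yaw": 0},
  {"offset": [0,0,-4],"yaw": 0},
  {"offset": [0,0,-4.5],"yaw": 0},
  {"offset": [0,0,-4.5],"yaw": 0},
])

```text
clock: 5.85
tcp_pos: [0.6537, -0.0672, 0.0447]
orientation: [0.663, 0.272, 0.656, -0.238]
wrist_force: [-0.6, -0.1, 0.1]
finger_gap: 0.0851
```

```bash
python3 - <<'E'
from h import *
p=WC+WX*.081; plan([*p,.0445],WA)
a,d=env.read_camera("scene"); cv2.imwrite("pics/s3.png",cv2.resize(a[170:310,200:350,::-1],None,fx=4,fy=4,interpolation=cv2.INTER_CUBIC)); np.save("s3.npy",d)
E
```

```text
clock 5.85 tcp [ 0.6537 -0.0672  0.0447] F [-0.6 -0.1  0.1] gap 0.08508892093074191
tool axes x,y,z [[0.027, 0.042, -0.999], [0.672, 0.739, 0.05], [0.74, -0.673, -0.008]]
offset cm [ 0.04 -0.04 -2.34]
world turn -0.20671002116701231 => yaw about tool x 0.20671002116701231
```

View pics/s3.png

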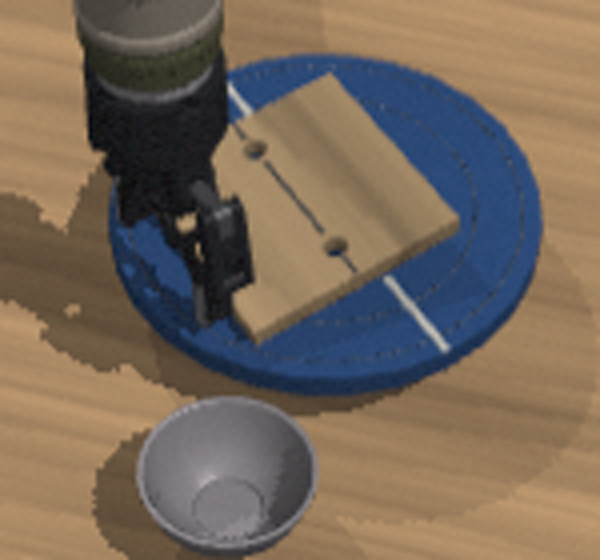

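```bash
cat >> h.py <<'E'
def sc(L,n="scene",z=.070,off=(200,170),k=4,C=(.5779,.0051)):
    X=onz(n,[(off[0]+u/k,off[1]+v/k) for u,v in L],z)[:,:2]-C
    W=np.c_[X@WX,X@WY]; dd=W[0]-W[1]
    print("wheel xy mm",(W*1000).round(1).tolist(),"mid",(W.mean(0)*1000).round(1),"yaw deg",np.degrees(np.arctan2(-dd[0],dd[1])).round(2),"sep",np.linalg.norm(dd))
E
python3 - <<'E'
from h import *
sc([(302,260),(217,164)]);sc([(335,245),(256,149)]);sc([(447,350),(218,74)],z=.052)
E
```

```text
wheel xy mm [[43.3, 42.3], [47.3, -47.6]] mid [45.3 -2.6] yaw deg 2.54 sep 0.08996734960930124
wheel xy mm [[21.1, 42.6], [21.1, -46.0]] mid [21.1 -1.7] yaw deg 0.03 sep 0.08859252397840892
wheel xy mm [[0.2, 128.4], [-0.2, -128.5]] mid [-0. -0.] yaw deg -0.08 sep 0.25695499320169807
```

Request:
servo_tool([
  {"offset": [0,0,-0.3],"yaw": 0},
  {"offset": [0,0,-0.6],"yaw": 0},
  {"offset": [0,0,-0.9],"yaw": 0},
  {"offset": [0,0,-1.1],"yaw": 0},
  {"offset": [0,0,-1.3],"yaw": 0},
  {"offset": [0,0,-1.5],"yaw": 0},
  {"offset": [0,0,-1.6],"yaw": 0},
  {"offset": [0,0,-1.6],"yaw": 0},
])

```text
clock: 6.7
tcp_pos: [0.642, -0.0567, 0.0446]
orientation: [0.663, 0.272, 0.656, -0.238]
wrist_force: [0.1, 0.5, 0.8]
finger_gap: 0.0854
```

```bash
python3 - <<'E'
from h import *
p=WC+WX*.081; plan([*p,.0445],WA)
a,d=env.read_camera("scene"); cv2.imwrite("pics/s4.png",cv2.resize(a[170:310,200:350,::-1],None,fx=4,fy=4,interpolation=cv2.INTER_CUBIC)); np.save("s4.npy",d)
E
```

```text
clock 6.7 tcp [ 0.642  -0.0567  0.0446] F [0.1 0.5 0.8] gap 0.08543148423274607
tool axes x,y,z [[0.027, 0.042, -0.999], [0.672, 0.739, 0.049], [0.74, -0.673, -0.008]]
offset cm [ 0.02 -0.02 -0.77]
world turn -0.19230960741879244 => yaw about tool x 0.19230960741879244
```

View pics/s4.png

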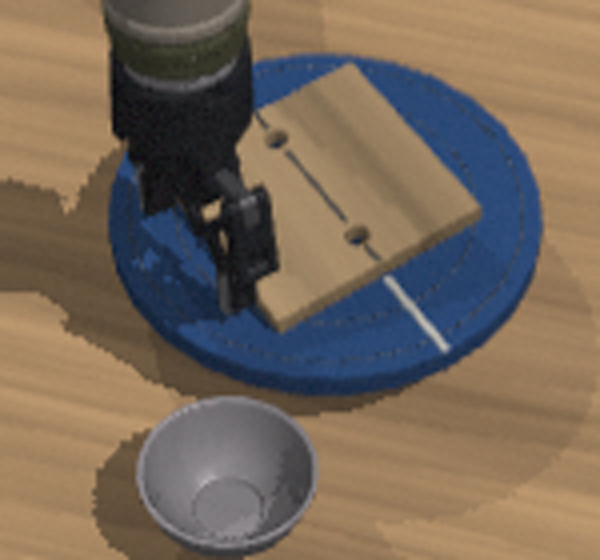

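```bash
python3 - <<'E'
from h import *
sc([(357,234),(276,138)])
sc([(357,234),(276,138)],z=.072)
# mid-edge/corner check: corners
a=[(281,331),(482,211)]; sc(a,z=.068)
print(proj("scene",[[*(np.array([.5779,.0051])+WY*.045*s),.064] for s in(1,-1)])*4-[800,680])
E
```

```text
wheel xy mm [[5.7, 42.1], [6.1, -47.5]] mid [ 5.9 -2.7] yaw deg 0.29 sep 0.08966801704431936
wheel xy mm [[6.7, 43.6], [7.1, -45.9]] mid [ 6.9 -1.2] yaw deg 0.29 sep 0.0894788280634003
wheel xy mm [[79.6, 78.9], [-67.6, 63.8]] mid [ 6.  71.3] yaw deg -84.18 sep 0.1479723791498843
[[367.61270052 240.0674859 ]
 [286.85139546 143.56501875]]
```

Request:
servo_tool([
  {"offset": [0,0,-0.1],"yaw": 0},
  {"offset": [0,0,-0.2],"yaw": 0},
  {"offset": [0,0,-0.3],"yaw": 0},
  {"offset": [0,0,-0.4],"yaw": 0},
  {"offset": [0,0,-0.5],"yaw": 0},
  {"offset": [0,0,-0.55],"yaw": 0},
  {"offset": [0,0,-0.6],"yaw": 0},
  {"offset": [0,0,-0.6],"yaw": 0},
])

```text
clock: 7.55
tcp_pos: [0.6385, -0.0533, 0.045]
orientation: [0.664, 0.272, 0.655, -0.238]
wrist_force: [0.6, -0.3, -0.2]
finger_gap: 0.0857
```

```bash
python3 - <<'E'
from h import *
p=WC+WX*.081; plan([*p,.0445],WA)
a,d=env.read_camera("scene"); cv2.imwrite("pics/s5.png",cv2.resize(a[170:310,200:350,::-1],None,fx=4,fy=4,interpolation=cv2.INTER_CUBIC)); np.save("s5.npy",d)
E
```

```text
clock 7.55 tcp [ 0.6385 -0.0533  0.045 ] F [ 0.6 -0.3 -0.2] gap 0.08573054794123099
tool axes x,y,z [[0.029, 0.041, -0.999], [0.673, 0.738, 0.05], [0.74, -0.673, -0.006]]
offset cm [ 0.05 -0.04 -0.28]
world turn -0.17286955105821278 => yaw about tool x 0.17286955105821278
```

View pics/s5.png

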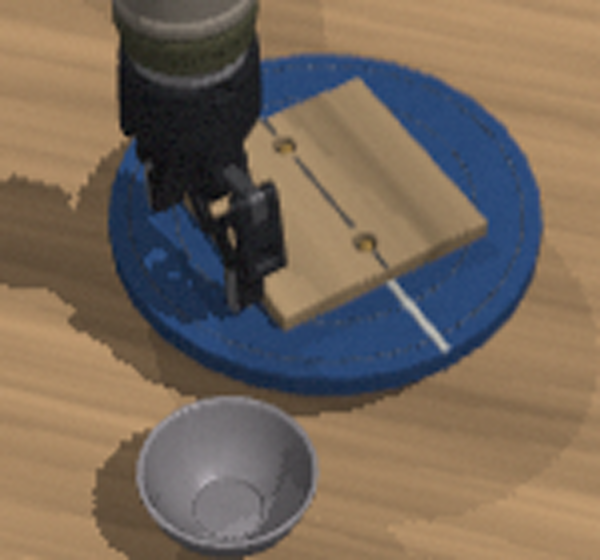

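It has dropped: brass pins show in both holes at about (285,146) and (364,242), and the top now looks level. I'll back off, lift clear and then verify.

Request:
servo_tool([
  {"offset": [0,0,0.5],"yaw": 0},
  {"offset": [0,0,1.5],"yaw": 0},
  {"offset": [0,0,3],"yaw": 0},
  {"offset": [-1,0,4],"yaw": 0},
  {"offset": [-4,0,4],"yaw": 0},
  {"offset": [-8,0,4],"yaw": 0},
  {"offset": [-12,0,4],"yaw": 0},
  {"offset": [-16,0,4],"yaw": 0},
])

```text
clock: 8.4
tcp_pos: [0.6636, -0.0874, 0.2058]
orientation: [0.663, 0.272, 0.655, -0.238]
wrist_force: [0.4, -0.7, -0.8]
finger_gap: 0.0852
```

Request:
servo_tool([
  {"offset": [0,-4,0],"yaw": 0},
  {"offset": [0,-8,0],"yaw": 0},
  {"offset": [0,-12,0],"yaw": 0},
  {"offset": [0,-16,0],"yaw": 0},
  {"offset": [0,-20,0],"yaw": 0},
  {"offset": [0,-24,0],"yaw": 0},
  {"offset": [0,-24,0],"yaw": 0},
  {"offset": [0,-24,0],"yaw": 0},
])

```text
clock: 9.2
tcp_pos: [0.5018, -0.2652, 0.1927]
orientation: [0.663, 0.273, 0.655, -0.239]
wrist_force: [0.4, -0.0, 0.1]
finger_gap: 0.0853
```

```bash
python3 - <<'E'
from h import *
s=env.get_state();print(s['clock'],s['tcp_pos'],s['joint_pos'].round(2))
for n in("scene","top"):
    a,d=env.read_camera(n); np.save(n+"6.npy",d); cv2.imwrite(f"pics/{n}6f.png",a[:,:,::-1])
    c=a[170:310,200:350] if n=="scene" else a[130:280,200:360]
    cv2.imwrite(f"pics/{n}6.png",cv2.resize(c[:,:,::-1],None,fx=4,fy=4,interpolation=cv2.INTER_CUBIC))
    C=np.array([.576,.003])
    q=[[*(C+WX*i*.01+WY*j*.01),.064] for i in range(-5,6,5) for j in(-6,-2,2,6)]
    X=withdepth(n,proj(n,q),d); print(n,(X[:,2]*1000).round(1))
    A=np.c_[X[:,:2]-C,np.ones(len(X))]; pl=np.linalg.lstsq(A,X[:,2],rcond=None)[0]; print(pl, np.degrees(np.hypot(*pl[:2])))
    q=[[*(C+WX*.115*np.sign(i)+WY*j*.01),.052] for i in (-1,1) for j in(-3,3)]; print("head z",withdepth(n,proj(n,q),d)[:,2])
E
```

```text
9.2 [ 0.50183561 -0.26520237  0.19269147] [-0.65  0.31 -0.05  1.21  0.05  0.09]
scene [65.6 65.6 63.8 64.4 62.2 62.3 63.2 61.2 65.7 64.3 62.7 64.5]
[-0.01073551 -0.00395774  0.06379411] 0.6555671130527333
head z [0.05022247 0.05588321 0.05160766 0.05276975]
top [61.3 62.2 63.6 64.  65.1 59.7 63.7 62.7 66.5 61.3 61.  63.5]
[ 0.00038484 -0.00366678  0.06288041] 0.21124476934049438
head z [0.04953563 0.04995433 0.04885528 0.05236878]
```

View pics/scene6.png

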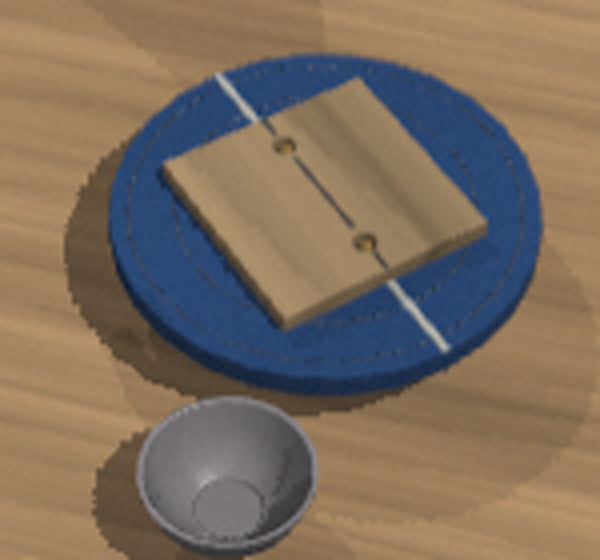

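View pics/top6f.png

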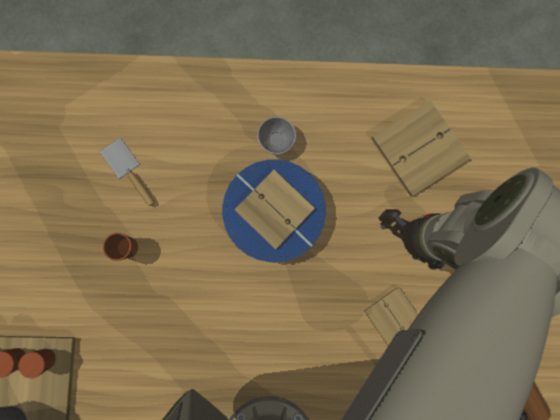

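View pics/scene6f.png

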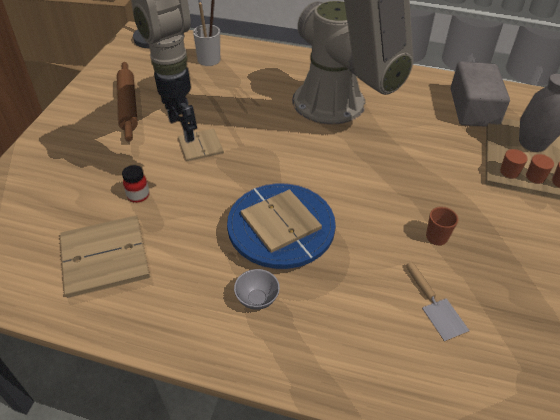

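The scene view shows the bat centred with its line along the white lines. The jar (136,184), beaker (441,226), bowl (257,290) and scraper (437,300) are where they started, and the gripper hangs free.

```bash
python3 -c "
from workcell import env
print(env.hand_in())"
```

```text
the job is handed in; nothing more can be done
None
```

The bat is seated on the wheel head and I have handed the job in; no verdict was reported. I pushed its low edge with both open fingertips towards the wheel's −x side. That squared it up and slid it about 45 mm until both holes dropped over the pins, then I backed off and lifted clear at 9.2 s of robot time.

**Last checks:**
- **Seating:** Brass pins show in both holes, and the bat's dark line runs along the white lines.
- **Height:** The fitted height of its top is 63.8 mm (scene camera) and 62.9 mm (top camera), against 64 mm expected.
- **Flatness:** The fitted tilt is 0.7° from the scene camera and 0.2° from the top. That is within the noise, as single depth readings scatter by about 2–4 mm.
- **Bystanders:** The jar, beaker, bowl and scraper look unmoved in the scene picture. In the top view the arm hid the jar.
- **Robot:** The wrist force was about 0 N and the TCP was 193 mm above the table, touching nothing.

**What disagreed:**
- **Wrist limit:** On the way over, the last joint ran into its range limit, stopped there and left the tool tilted about 3°. I turned it half round the other way and allowed for the tilt when setting the fingertip height.
- **Calibration:** The two cameras disagreed by about 4 mm in absolute position, so I steered by the bat's position relative to the wheel.

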